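# Rock a jammed locating block out of its fixture

### The job

Slide the fixture's keeper fully back along its track by its post, so that its fork is off the locating block. The block is jammed between two sprung jaws and a straight pull would lift the fixture, so rock it by its neck side to side, first clearly toward the left jaw, then toward the right, and so on, easing it up until it frees. Finish still holding the block upright, its foot just clear above the jaws and cheeks (a few centimetres at most) over its nest, with the fixture still standing where it was and the things around it left alone.

Things in the scene. Friction and masses are not known exactly. Their poses are not given: they have to be found in the camera images.
- fixture: Loose, heavy (5 kg) steel fixture standing on the bench; base plate 200 (x) by 180 (y) by 20 mm high. Origin at the centre of its underside; x points from the nest toward the keeper (away from the robot, turned by up to 0.45 rad), z up. The keeper's rails at x = 22 to 98, y = +-25 to +-39 mm are 66 mm high. Pulling the block straight up lifts the fixture's near edge at about 30 N.
- nest (a point): Centre of the nest floor, at x = -45 mm, y = 0 and 20 mm up in the fixture's frame, axes as the fixture's; the seated block's foot rests here. Two fixed cheeks (tops 42 mm above the bench) stand 1.5 mm clear of the foot before and behind it (along x).
- keeper (a joint): Travel of the keeper along the fixture's +x, in m: 0 = closed, its fork over the block's shoulders, 0.055 = fully back at its stop; from 0.045 the block is uncovered. It slides with about 2 N of friction and stays where it is left. Starts at 0 to 0.012.
- keeper_post (a point): Point on the axis of the keeper's upright round steel post (18 mm diameter, free from 66 to 105 mm above the bench), 85 mm above the bench; 75 mm from the block's axis along the fixture's +x when the keeper is closed. It moves with the keeper.
- block_centre (a point): Centre, 51 mm above its foot, of the loose aluminium locating block (about 0.35 kg). Foot 50 (x) by 44 (y) by 30 mm high; above it a plain neck of 30 (x) by 24 (y) mm rises to 102 mm (122 mm above the bench when seated). Axes as the fixture's when seated; it rocks about x, toward the left (+y) and right (-y) jaw, and is free when its foot has risen about 14 mm.
- block_grip (a point): Point on the axis of the block's neck, 85 mm above its foot, a good place to pinch it from above.
- block: The same block; origin at the centre of the underside of its foot.
- tin: Bystander: green and white round tin, 69 mm across and 46 mm high, on the bench beside the fixture; origin at the centre of its underside.
- spanner: Bystander: steel spanner, 171 mm long, 8 mm thick, lying on the bench beside the fixture; origin at the centre of its underside.
- ferrule: Bystander: steel ferrule, a flanged tube 44 mm across and 55 mm high, standing on its flange on the bench; origin at the centre of its underside.
- jaw_noses (a point): Point midway between the two jaws, 14 mm above the nest floor, fixed in the fixture. From +y and -y round rubber noses press on the block's foot at this height with about 40 N each; they give up to 10 mm and close by 3 mm each once the block is out. Their spring housings are 47 mm high at y = +-54 to +-76 mm.
Not all that is in view belongs to the job. Of the things that look like the block, the middle-sized one is meant.

How it is judged:
On the way, in this order (a step that is already met when the one before it is completed fails the run):
1. the keeper is back clear of the block, which is still seated (value of joint keeper above 0.045 m and z of block in the frame of nest below 0.008 m), for 0.2 s.
2. the block is rocked toward the left jaw while its foot is still between the jaws (y of block_grip in the frame of nest above 0.003 m and angle between block's own z axis and vertical above 0.05 rad and z of block in the frame of nest below 0.02 m), for 0.1 s.
3. the block is rocked toward the right jaw while its foot is still between the jaws (y of block_grip in the frame of nest below -0.003 m and angle between block's own z axis and vertical above 0.05 rad and z of block in the frame of nest below 0.02 m), for 0.1 s.
At the end, for the whole second after the job is handed in: The gripper holds the block still and upright (within 0.2 rad), its foot 24 to 90 mm above the nest floor and within 30 mm of the nest's axis, touching nothing of the fixture; the keeper is back by more than 45 mm; the fixture stands flat on the bench within 25 mm of where it began (z of block in the frame of nest between 0.024 and 0.09 m and horizontal distance between block and nest below 0.03 m and angle between block's own z axis and vertical below 0.2 rad and contact force between block and the fingers above 1 N and contact force between block and fixture below 0.2 N and linear speed of block below 0.03 m/s and value of joint keeper above 0.045 m and distance of fixture from where it was at the start of the episode below 0.025 m and height (world z) of fixture below 0.004 m and angle between fixture's own z axis and vertical below 0.03 rad); the arm keeps its last pose, push and grip.
It fails at once if the fixture is lifted off the bench or dragged away (height (world z) of fixture above 0.012 m or angle between fixture's own z axis and vertical above 0.12 rad or distance of fixture from where it was at the start of the episode above 0.04 m).
It fails at once if a bystander is disturbed (distance of any of tin, spanner, ferrule from where it was at the start of the episode above 0.03 m).
It also fails if it takes over 48 s, if anything falls off the work surface, if the arm or the gripper's body presses on something with over 40 N, if the wrist force passes 120 N, or if a joint passes its speed limit or range.

### The arm

A 6-joint arm with a two-finger parallel gripper is mounted at the origin on a cart in front of the work surface, level with it; the furniture and walls round the work are solid. World frame = base frame: x ahead of the robot, y to its left, z up, the work surface at z = 0. Lengths are in m, angles in rad, forces in N, time in s.
With the tool pointing down it reaches from about 0.225 to 0.875 m from the base axis. Payload 3.4 kg.
Tool frame: the origin (TCP) lies at the very end of the fingers, on their centre line; the grasp point (between the pads) lies 19 mm behind it; z points along the fingers, y is the line along which they close (so a half turn about z gives the same grasp; the last joint's range is limited). The gripper opens to 85 mm and grips with 20 to 120 N. Pads are 22 mm wide; open, the fingers measure 114 mm over their backs; the gripper's body (76 mm by 85 mm) begins 54 mm behind the grasp point. The pads swing forward as they close: fully open they stand 13 mm farther back than shut.
Start: joints at [-1.44, 0.276, 1.505, -0, 1.361, -0.121], TCP at [0.143, -0.557, 0.231] pointing down, gripper open.
Joint ranges: [-2.89, 2.89], [-0.75, 2.08], [0.22, 2.7], [-1.18, 4.32], [0.11, 2.71], [-2.7, 2.7]. Speed limits (rad/s): [2.57, 2.57, 3.14, 3.14, 3.14, 3.14].

### API

Orientations are given as a unit quaternion [x, y, z, w].
In Python, from plant import monitor, capture, close_job, nets gives the robot as it stands.
- The arm moves only by the tool send_rows, never from a script. Its argument "moves" is a list that holds one entry, the list of rows, each a list of 7 numbers: the turn, a rotation vector about the tool's x, y, z in rad, then the shift along the tool's x, y, z in m, then the closure, from -1 (fully open) to 1 (shut), so that 0 is half open. In form: [[[ax, ay, az, dx, dy, dz, claw], ...]]. A call has exactly 8 rows; each row is the pose to reach, as a shift and turn from the pose commanded when the call began, along the tool's axes at that moment; what a row does not reach only later rows make up. A row lasts 1/12 s, in which the tool goes at most 41.7 mm and 7.16 degrees, less where a joint would pass 70% of its speed; a pose out of reach is approached as far as the arm can. A call with a gripper value outside its range is refused whole. The fingers move at their own pace and stop on an object; "grip_force" is the grip in N (left out, the last holds). Time passes only in rows, so rows that repeat a pose let the fingers close, or fill a call up. It gives the time, the measured TCP pose, the force, the opening and the grip force at its end, in the units of the state.
- monitor.get_state(): the state, without advancing time (a new reading comes with each control period).
- capture(name): name is "scene" or "top" or "wrist"; returns a dict with "img" (420x560x3 uint8, blue, green, red), "intrinsics" (3x3 intrinsics, pixels), "T" (4x4, takes a point from camera to world coordinates). Camera axes: x right, y down, z forward; pixel columns grow to the right and rows downward; lengths in m; the calibration is good to about 2 mm. A picture is of the moment at which its call begins. There is no depth.
- close_job(): hands the job in; it is judged then, once.
Trained networks look in the newest picture that a camera, given by its name, has taken for a name from the list of things; names that differ only in an ending like _2 or _b are one class to them, and where a whole thing is asked for, a point or a joint stands for the part that bears it (a point fixed in the world has none). Each returns a list of dicts, best first, with "p" (0 to 1); they miss things now and then, are a little off and sometimes report something else, mostly with a low value. They report only what shows in the picture. A call takes as long as a camera call. They do not tell look-alikes from the thing itself.
- nets.search_frame(camera, label): "box" ([left, top, right, bottom] in pixels, round what is visible of it).
- nets.silhouettes(camera, label): "pixels" (420x560 bool, what is visible of it) and "box" ([left, top, right, bottom] in pixels, round what is visible of it).
The state is a dict: "t": time; "joint_pos": joint angles; "dq": joint speeds; "joint_torque": joint torques, N m; "tcp_pos": TCP position; "eef_rot": TCP orientation; "ft_force": force on the tool from outside, world axes, zero at the start; "moment": the same for the moment, N m; "width": opening from 0.0 (shut) to 1.0 (fully open); "finger_force": force on a finger pad.
Only numpy, scipy, OpenCV 4.12 (cv2) and the standard library are available. Lean on these libraries where they do the work, as an engineer would, in place of code of your own. Each camera call takes 0.05 s, during which the arm holds its last target. There are 200 camera calls.

## Working session

There is one attempt and no reset: what is moved stays moved. The work goes in short steps, Python scripts to look and compute and a tool call to move; the robot and the scene stay as the last step left them, time stands still between calls to the robot, and variables do not carry over. Pictures are saved under pics/ and viewed, at most 10 in all, crops included, and the job is handed in when it is done.

Besides the shell and the picture viewer there is one more tool, called after ">>>" in YAML: its name, and indented under it one key for each argument. send_rows: Moves the arm, as the interface text tells. Its arguments: {"type":"object","properties":{"moves":{"type":"array","items":{"type":"array","items":{"type":"array","items":{"type":"number"}}}},"grip_force":{"type":"number"}},"required":["moves"]}

```bash
mkdir -p pics; ls; python3 - <<'E'
from plant import monitor, capture, nets
import cv2,numpy as np
np.set_printoptions(precision=4,suppress=True)
for c in ["top","scene"]:
    d=capture(c); cv2.imwrite(f"pics/{c}0.png",d["img"]); print(c,d["intrinsics"],d["T"])
    for l in ["fixture","block","keeper_post","tin","spanner","ferrule"]:
        print(l,[(round(r["p"],2),np.round(r["box"]).tolist()) for r in nets.search_frame(c,l)][:4])
s=monitor.get_state(); print(s)
E
```

```text
pics
top [[480.5393   0.     278.142 ]
 [  0.     480.5393 213.0993]
 [  0.       0.       1.    ]] [[ 0.0293 -0.9918  0.1245  0.409 ]
 [-0.9995 -0.0306 -0.0087  0.0613]
 [ 0.0125 -0.1241 -0.9922  1.03  ]
 [ 0.      0.      0.      1.    ]]
fixture [(0.98, [228.0, 171.0, 332.0, 279.0])]
block [(0.92, [262.0, 231.0, 286.0, 256.0]), (0.86, [342.0, 123.0, 386.0, 171.0]), (0.7, [250.0, 296.0, 269.0, 320.0])]
keeper_post [(0.97, [262.0, 190.0, 300.0, 253.0])]
tin [(0.76, [189.0, 182.0, 222.0, 218.0])]
spanner [(0.97, [333.0, 215.0, 358.0, 290.0])]
ferrule [(0.68, [353.0, 187.0, 372.0, 207.0])]
scene [[441.0029   0.     282.0256]
 [  0.     441.0029 204.3347]
 [  0.       0.       1.    ]] [[-0.6287 -0.4341  0.6452 -0.1134]
 [-0.7777  0.3488 -0.5231  0.587 ]
 [ 0.002  -0.8306 -0.5568  0.6623]
 [ 0.      0.      0.      1.    ]]
fixture [(0.89, [242.0, 195.0, 347.0, 280.0]), (0.38, [292.0, 205.0, 318.0, 248.0])]
block [(0.97, [286.0, 142.0, 314.0, 196.0]), (0.67, [320.0, 262.0, 342.0, 297.0]), (0.61, [294.0, 203.0, 312.0, 249.0])]
keeper_post [(0.92, [272.0, 199.0, 313.0, 242.0]), (0.33, [209.0, 232.0, 240.0, 267.0])]
tin [(0.85, [207.0, 232.0, 240.0, 267.0])]
spanner [(0.55, [332.0, 211.0, 375.0, 248.0])]
ferrule [(0.65, [320.0, 183.0, 333.0, 206.0])]
{'t': 0.7, 'joint_pos': array([-1.44  ,  0.2759,  1.5049, -0.    ,  1.3608, -0.121 ]), 'dq': array([ 0.0005, -0.0013, -0.0001,  0.0006, -0.0029,  0.0001]), 'joint_torque': array([  0.0002, -41.651 , -24.6055,  -0.0004,  -0.0001,  -0.    ]), 'tcp_pos': array([ 0.1433, -0.5569,  0.2313]), 'eef_rot': array([ 0.9921,  0.1256, -0.    ,  0.    ]), 'ft_force': array([ 0.0068, -0.2658,  0.8378]), 'moment': array([ 0.0258, -0.0155,  0.0255]), 'finger_force': 0.0, 'width': 0.996667606353664}
```

```bash
python3 - <<'E'
import cv2
a=cv2.imread("pics/top0.png")[110:330,170:410]; b=cv2.imread("pics/scene0.png")[130:310,190:400]
cv2.imwrite("pics/top0c.png",cv2.resize(a,(640,587),interpolation=3)); cv2.imwrite("pics/scene0c.png",cv2.resize(b,(700,600),interpolation=3))
E
```

```text
(no output)
```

View pics/top0c.png

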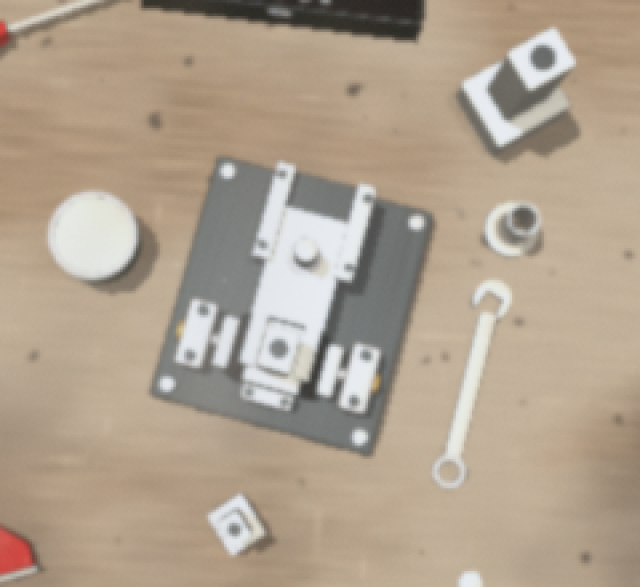

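View pics/scene0c.png

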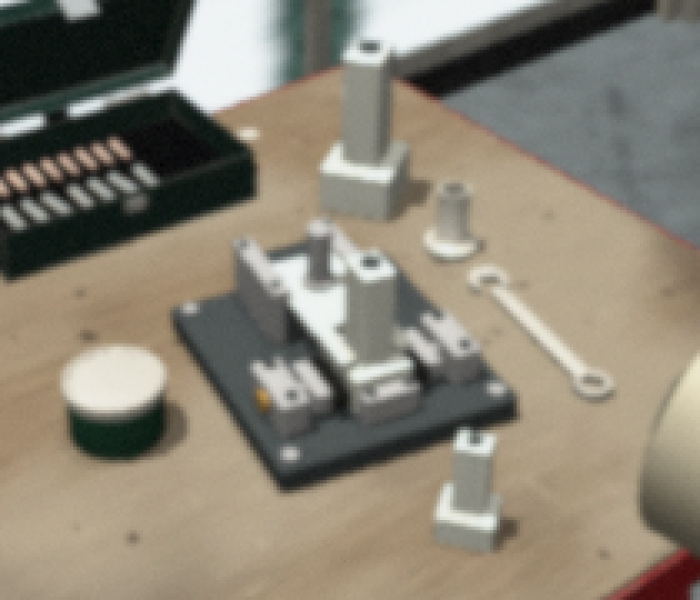

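The top view shows the fixture tilted clockwise. The seated block is at about px (274,240), the post at (285,205), and the tin, spanner and ferrule stand clear beside it. The large and small look-alikes are at (364,145) and (259,308).

```bash
cat > h.py <<'E'
import numpy as np
np.set_printoptions(precision=4,suppress=True)
def back(d,uv,z):
    r=d["T"][:3,:3]@np.linalg.solve(d["intrinsics"],[uv[0],uv[1],1.]); o=d["T"][:3,3]
    return (o+r*(z-o[2])/r[2])
def proj(d,P):
    p=np.linalg.inv(d["T"])@np.r_[P,1]; q=d["intrinsics"]@p[:3]; return q[:2]/q[2]
E
python3 - <<'E'
from h import *; from plant import capture,nets
d=capture("top")
f=lambda u,v,z,sx=.375,ox=170,oy=110:back(d,(u*sx+ox-.3,v*sx+oy-.3),z)
H=[f(*p,.02) for p in [(227,171),(416,222),(166,384),(360,437)]]
print("holes",H,"ctr",np.mean(H,0))
ex=(H[0]+H[1]-H[2]-H[3]);ey=(H[0]+H[2]-H[1]-H[3]);print("yaw",np.arctan2(ex[1],ex[0]),np.arctan2(-ey[0],ey[1]),np.linalg.norm(ex)/2,np.linalg.norm(ey)/2)
C=[f(*p,.02) for p in [(218,157),(434,214),(151,393),(372,455)]];print("corner ctr",np.mean(C,0))
ex=(C[0]+C[1]-C[2]-C[3]);ey=(C[0]+C[2]-C[1]-C[3]);print("yaw",np.arctan2(ex[1],ex[0]),np.arctan2(-ey[0],ey[1]),np.linalg.norm(ex)/2,np.linalg.norm(ey)/2)
b=f(279,347,.122);p=f(305,248,.105)
print("block",b,"post",p,np.linalg.norm((p-b)[:2]),np.arctan2((p-b)[1],(p-b)[0]))
s=capture("scene")
g=lambda u,v,z:back(s,(u*.3+190-.3,v*.3+130-.3),z)
print("scene block",g(371,262,.122),"post",g(319,228,.105))
H=[g(*p,.02) for p in [(190,308),(289,454),(497,388)]];print(H, (H[0]+H[2])/2)
E
```

```text
holes [array([0.6187, 0.1047, 0.02  ]), array([ 0.5821, -0.0477,  0.02  ]), array([0.447 , 0.1466, 0.02  ]), array([ 0.4102, -0.0067,  0.02  ])] ctr [0.5145 0.0492 0.02  ]
yaw -0.23653249761723064 -0.23593882517178527 0.1766906056321094 0.15721844179220434
corner ctr [0.5138 0.048  0.02  ]
yaw -0.23405527071464408 -0.2365011767592164 0.19674093006542456 0.17939777037071933
block [0.4717 0.059  0.122 ] post [0.5457 0.0422 0.105 ] 0.07589447433758757 -0.22344687919789355
scene block [0.4749 0.057  0.122 ] post [0.5477 0.0411 0.105 ]
[array([0.6243, 0.101 , 0.02  ]), array([0.4524, 0.1436, 0.02  ]), array([ 0.4156, -0.0097,  0.02  ])] [0.52   0.0456 0.02  ]
```

>>> send_rows:
  moves:
    - [[0, 0, 0, 0.03, -0.027, 0, -1], [0, 0, 0, 0.06, -0.053, 0, -1], [0, 0, 0, 0.09, -0.08, 0, -1], [0, 0, 0, 0.12, -0.107, 0, -1], [0, 0, 0, 0.15, -0.133, 0, -1], [0, 0, 0, 0.18, -0.16, 0, -1], [0, 0, 0, 0.21, -0.187, 0, -1], [0, 0, 0, 0.24, -0.213, 0, -1]]

```text
t: 1.47
tcp_pos: [0.3232, -0.289, 0.2316]
eef_rot: [0.992, 0.125, 0.0, 0.0]
ft_force: [1.9, 0.4, 0.1]
width: 1.002
finger_force: 0.0
```

>>> send_rows:
  moves:
    - [[0, 0, 0.06, 0.037, -0.033, 0, -1], [0, 0, 0.12, 0.075, -0.067, 0, -1], [0, 0, 0.18, 0.112, -0.1, 0, -1], [0, 0, 0.24, 0.15, -0.133, 0, -1], [0, 0, 0.3, 0.19, -0.166, 0, -1], [0, 0, 0.36, 0.22, -0.2, 0, -1], [0, 0, 0.43, 0.26, -0.233, 0, -1], [0, 0, 0.487, 0.299, -0.266, 0, -1]]

```text
t: 2.13
tcp_pos: [0.5087, -0.0118, 0.2316]
eef_rot: [0.993, -0.119, 0.0, 0.0]
ft_force: [0.6, -0.5, 0.3]
width: 1.002
finger_force: 0.0
```

```bash
python3 - <<'E'
from h import *; from plant import capture,nets,monitor
import cv2
s=monitor.get_state(); print(s["t"],s["tcp_pos"],s["eef_rot"],s["ft_force"],s["joint_pos"])
d=capture("wrist"); cv2.imwrite("pics/w1.png",d["img"])
for n,P in dict(post=(.546,.0415,.105),blk=(.4725,.0585,.122),p2=(.546,.0415,.066)).items(): print(n,proj(d,P))
for l in ["keeper_post","block"]: print(l,[(round(r["p"],2),np.round(r["box"]).tolist()) for r in nets.search_frame("wrist",l)][:3])
E
```

```text
2.1333 [ 0.5087 -0.0118  0.2316] [ 0.9929 -0.1187  0.0004  0.0002] [ 0.6362 -0.504   0.2982] [-0.1597  0.1755  1.6402 -0.0003  1.3251  1.6491]
post [214.3233 173.6456]
blk [216.8184 256.6665]
p2 [222.29   166.1104]
keeper_post [(0.82, [196.0, 131.0, 251.0, 242.0])]
block [(0.79, [226.0, 286.0, 261.0, 346.0]), (0.7, [306.0, 2.0, 374.0, 38.0]), (0.63, [208.0, 212.0, 253.0, 272.0])]
```

View pics/w1.png

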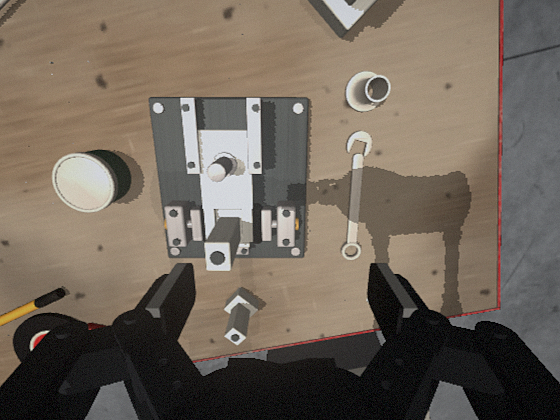

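The wrist view shows the post top near (216,170) and the block's top near (217,258), both within about 3 px of prediction. The rails look parallel to the image vertical.

>>> send_rows:
  moves:
    - [[0, 0, 0, 0, 0, 0, -1], [0, 0, 0, 0, 0, 0.02, -1], [0, 0, 0, 0, 0, 0.04, -1], [0, 0, 0, 0, 0, 0.06, -1], [0, 0, 0, 0, 0, 0.07, -1], [0, 0, 0, 0, 0, 0.07, -1], [0, 0, 0, 0, 0, 0.07, -1], [0, 0, 0, 0, 0, 0.07, -1]]

```text
t: 2.95
tcp_pos: [0.5087, -0.0147, 0.1625]
eef_rot: [0.993, -0.118, 0.001, 0.0]
ft_force: [-0.2, 0.3, 0.3]
width: 1.001
finger_force: 0.0
```

```bash
python3 - <<'E'
from h import *; from plant import capture,nets,monitor
import cv2
s=monitor.get_state(); print(s["t"],s["tcp_pos"],s["eef_rot"],s["ft_force"])
d=capture("wrist"); cv2.imwrite("pics/w2.png",d["img"])
for n,P in dict(post=(.546,.0415,.105),blk=(.4725,.0585,.122),p2=(.546,.0415,.066)).items(): print(n,proj(d,P))
E
```

```text
2.95 [ 0.5087 -0.0147  0.1625] [ 0.993  -0.1178  0.0011  0.0002] [-0.2122  0.2504  0.302 ]
post [189.2144 194.5253]
blk [193.0632 302.2119]
p2 [203.1207 181.8849]
```

View pics/w2.png

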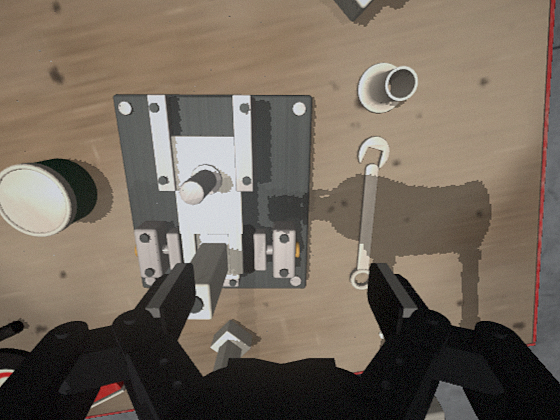

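```bash
python3 - <<'E'
import cv2
a=cv2.imread("pics/w2.png")[85:325,105:325]; cv2.imwrite("pics/w2c.png",cv2.resize(a,None,fx=2.5,fy=2.5,interpolation=3))
E
```

```text
(no output)
```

View pics/w2c.png

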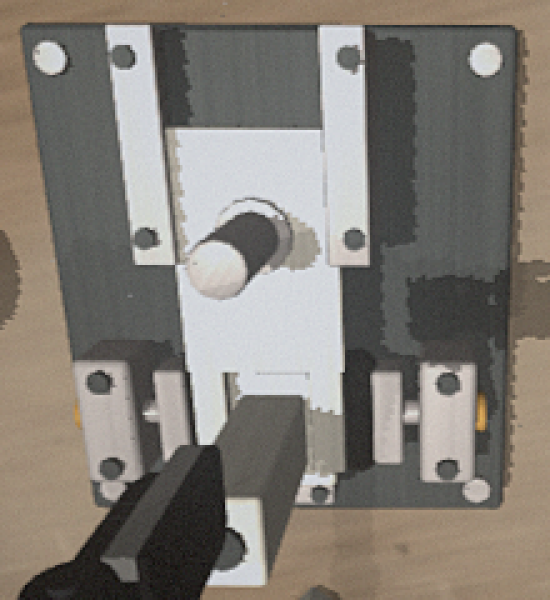

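```bash
cat >> h.py <<'E'
from scipy.optimize import least_squares
def loc(q,p): # fixture pose q=(x,y,yaw), local p
    c,s=np.cos(q[2]),np.sin(q[2]); return np.array([q[0]+c*p[0]-s*p[1],q[1]+s*p[0]+c*p[1],p[2]])
def fit(d,L,U,sc,off):
    U=[np.array(u)/sc+off-.3 for u in U]
    r=least_squares(lambda q:np.concatenate([proj(d,loc(q,p))-u for p,u in zip(L,U)]),[.516,.048,-.235],loss="soft_l1",x_scale=[.01,.01,.01])
    return r.x,r.fun.reshape(-1,2)
E
python3 - <<'E'
from h import *; from plant import capture,monitor
d=capture("wrist")
L=[(.1,.09,.02),(.1,-.09,.02),(-.1,-.09,.02),(.022,.025,.066),(.022,.039,.066),(.022,-.025,.066),(.022,-.039,.066),(-.06,-.012,.122),(-.03,-.012,.122)]
U=[(22,25),(518,27),(504,507),(176,265),(134,263),(330,265),(369,265),(265,586),(269,502)]
q,r=fit(d,L,U,2.5,np.array([105,85]));print(q);print(r)
p=back(d,np.array([218,269])/2.5+[104.7,84.7],.105);print("post",p,"expect k=0",loc(q,(.03,0,.105)),"block",loc(q,(-.045,0,0)))
c,s=np.cos(q[2]),np.sin(q[2]);e=p[:2]-q[:2];print("post local",c*e[0]+s*e[1],-s*e[0]+c*e[1])
S=monitor.get_state();R=__import__("scipy.spatial.transform",fromlist=["Rotation"]).Rotation.from_quat(S["eef_rot"]);X=R.as_matrix();print(X, X.T@(p-S["tcp_pos"]),np.arctan2(X[1,0],X[0,0])-q[2])
E
```

```text
[ 0.5167  0.0472 -0.2386]
[[-2.445  -1.3299]
 [ 0.4619 -1.503 ]
 [-0.2897  0.9301]
 [ 0.5301  0.4659]
 [ 0.4093  1.2159]
 [-0.6464  0.6442]
 [ 0.67    0.6941]
 [ 1.476  -0.0463]
 [-2.9939 -2.2366]]
post [0.5473 0.0394 0.105 ] expect k=0 [0.5459 0.0401 0.105 ] block [0.473  0.0579 0.    ]
post local 0.03150091682972844 -0.00035484890930813796
[[ 0.9724 -0.2335  0.0027]
 [-0.2335 -0.9724 -0.0006]
 [ 0.0027 -0.     -1.    ]] [ 0.0246 -0.0613  0.0577] 0.0029994421935014004
```

>>> send_rows:
  moves:
    - [[0, 0, 0, 0.009, -0.02, 0, -1], [0, 0, 0, 0.017, -0.04, 0, -1], [0, 0, 0, 0.025, -0.061, 0, -1], [0, 0, 0, 0.025, -0.061, 0.03, -1], [0, 0, 0, 0.025, -0.061, 0.06, -1], [0, 0, 0, 0.025, -0.061, 0.08, -1], [0, 0, 0, 0.025, -0.061, 0.089, -1], [0, 0, 0, 0.025, -0.061, 0.089, -1]]

```text
t: 3.72
tcp_pos: [0.5455, 0.0397, 0.0709]
eef_rot: [0.993, -0.117, -0.002, 0.0]
ft_force: [-0.8, -1.0, 0.2]
width: 0.997
finger_force: 0.0
```

>>> send_rows:
  grip_force: 30
  moves:
    - [[0, 0, 0, 0, 0, 0, 0], [0, 0, 0, 0, 0, 0, 0.5], [0, 0, 0, 0, 0, 0, 1], [0, 0, 0, 0, 0, 0, 1], [0, 0, 0, 0, 0, 0, 1], [0, 0, 0, 0, 0, 0, 1], [0, 0, 0, 0, 0, 0, 1], [0, 0, 0, 0, 0, 0, 1]]

```text
t: 4.38
tcp_pos: [0.5472, 0.04, 0.0732]
eef_rot: [0.993, -0.118, 0.001, -0.0]
ft_force: [-0.1, 1.9, 6.5]
width: 0.202
finger_force: 30.1
```

>>> send_rows:
  moves:
    - [[0, 0, 0, 0.007, 0, 0, 1], [0, 0, 0, 0.015, 0, 0, 1], [0, 0, 0, 0.023, 0, 0, 1], [0, 0, 0, 0.031, 0, 0, 1], [0, 0, 0, 0.039, 0, 0, 1], [0, 0, 0, 0.046, 0, 0, 1], [0, 0, 0, 0.05, 0, 0, 1], [0, 0, 0, 0.051, 0, 0, 1]]

```text
t: 5.05
tcp_pos: [0.5971, 0.0278, 0.0732]
eef_rot: [0.993, -0.117, 0.001, -0.0]
ft_force: [-1.1, 2.4, 7.7]
width: 0.198
finger_force: 30.2
```

>>> send_rows:
  moves:
    - [[0, 0, 0, 0, 0, 0, 1], [0, 0, 0, 0.001, 0, 0, 1], [0, 0, 0, 0.002, 0, 0, 1], [0, 0, 0, 0.002, 0, 0, 1], [0, 0, 0, 0.002, 0, 0, 1], [0, 0, 0, 0.002, 0, 0, 1], [0, 0, 0, 0.002, 0, 0, 1], [0, 0, 0, 0.002, 0, 0, 1]]

```text
t: 5.72
tcp_pos: [0.5984, 0.0275, 0.0731]
eef_rot: [0.993, -0.117, 0.0, -0.0]
ft_force: [-0.3, 2.2, 5.9]
width: 0.197
finger_force: 30.2
```

>>> send_rows:
  moves:
    - [[0, 0, 0, 0, 0, 0, 0], [0, 0, 0, 0, 0, 0, -1], [0, 0, 0, 0, 0, 0, -1], [0, 0, 0, 0, 0, 0, -1], [0, 0, 0, 0, 0, -0.02, -1], [0, 0, 0, 0, 0, -0.05, -1], [0, 0, 0, 0, 0, -0.08, -1], [0, 0, 0, 0, 0, -0.08, -1]]

```text
t: 6.38
tcp_pos: [0.6019, 0.0269, 0.1581]
eef_rot: [0.993, -0.117, 0.006, -0.0]
ft_force: [1.1, -0.2, 0.2]
width: 1.0
finger_force: 0.0
```

>>> send_rows:
  moves:
    - [[0, 0, 0, -0.03, 0, 0, -1], [0, 0, 0, -0.06, 0, 0, -1], [0, 0, 0, -0.09, 0, 0, -1], [0, 0, 0, -0.12, 0, 0, -1], [0, 0, 0, -0.129, 0, 0, -1], [0, 0, 0, -0.129, 0, 0, -1], [0, 0, 0, -0.129, 0, 0, -1], [0, 0, 0, -0.129, 0, 0, -1]]

```text
t: 7.05
tcp_pos: [0.4746, 0.057, 0.1525]
eef_rot: [0.993, -0.117, 0.001, 0.0]
ft_force: [-0.2, -0.4, 0.3]
width: 1.0
finger_force: 0.0
```

```bash
python3 - <<'E'
from h import *; from plant import capture,nets,monitor
import cv2
s=monitor.get_state(); print(s["t"],s["tcp_pos"],s["eef_rot"],s["ft_force"])
q=(.5167,.0472,-.2386)
for c in ["wrist","scene"]:
    d=capture(c); cv2.imwrite(f"pics/{c}3.png",d["img"])
    for n,p in dict(post54=(.084,0,.105),blk=(-.045,0,.122),c1=(.1,.09,.02),c2=(.1,-.09,.02)).items(): print(n,proj(d,loc(q,p)))
a=cv2.imread("pics/wrist3.png"); b=cv2.resize(cv2.imread("pics/scene3.png")[160:300,220:370],(600,560),interpolation=3)
cv2.imwrite("pics/s3c.png",b)
E
```

```text
7.05 [0.4746 0.057  0.1525] [ 0.9931 -0.1174  0.0012  0.0001] [-0.1601 -0.4081  0.2825]
post54 [280.3061  18.9736]
blk [279.6692 243.6423]
c1 [169.6614  26.6412]
c2 [391.6101  27.4875]
post54 [276.4883 187.228 ]
blk [301.3034 208.8168]
c1 [240.8544 221.5743]
c2 [305.3571 204.3591]
```

View pics/wrist3.png

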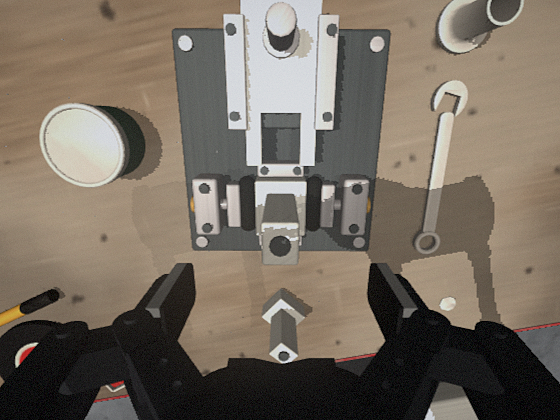

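The wrist view shows the keeper fully back with its post at (281,18), the fork off the block, and the block's top at (280,245), where expected. I'll descend and pinch the neck.

>>> send_rows:
  moves:
    - [[0, 0, 0, -0.002, -0.0005, 0.015, -1], [0, 0, 0, -0.002, -0.0005, 0.035, -1], [0, 0, 0, -0.002, -0.0005, 0.055, -1], [0, 0, 0, -0.002, -0.0005, 0.064, -1], [0, 0, 0, -0.002, -0.0005, 0.064, -1], [0, 0, 0, -0.002, -0.0005, 0.064, -1], [0, 0, 0, -0.002, -0.0005, 0.064, -1], [0, 0, 0, -0.002, -0.0005, 0.064, -1]]

```text
t: 7.82
tcp_pos: [0.4721, 0.0582, 0.0893]
eef_rot: [0.993, -0.117, 0.001, -0.0]
ft_force: [-0.1, -0.0, -0.5]
width: 1.001
finger_force: 0.0
```

>>> send_rows:
  grip_force: 90
  moves:
    - [[0, 0, 0, 0, 0, 0, 0], [0, 0, 0, 0, 0, 0, 0.5], [0, 0, 0, 0, 0, 0, 1], [0, 0, 0, 0, 0, 0, 1], [0, 0, 0, 0, 0, 0, 1], [0, 0, 0, 0, 0, 0, 1], [0, 0, 0, 0, 0, 0, 1], [0, 0, 0, 0, 0, 0, 1]]

```text
t: 8.48
tcp_pos: [0.471, 0.0586, 0.0887]
eef_rot: [0.993, -0.118, 0.0, -0.0]
ft_force: [-0.6, 3.1, 5.5]
width: 0.268
finger_force: 89.3
```

>>> send_rows:
  moves:
    - [[-0.03, 0, 0, 0, -0.0021, -0.0007, 1], [-0.06, 0, 0, 0, -0.0041, -0.0014, 1], [-0.09, 0, 0, 0, -0.0062, -0.0021, 1], [-0.12, 0, 0, 0, -0.0082, -0.0027, 1], [-0.14, 0, 0, 0, -0.0096, -0.003, 1], [-0.14, 0, 0, 0, -0.0096, -0.003, 1], [-0.14, 0, 0, 0, -0.0096, -0.003, 1], [-0.14, 0, 0, 0, -0.0096, -0.003, 1]]

```text
t: 9.15
tcp_pos: [0.4729, 0.0669, 0.091]
eef_rot: [0.991, -0.117, -0.008, 0.07]
ft_force: [-0.5, -3.6, -1.1]
width: 0.265
finger_force: 88.9
```

```bash
cat >> h.py <<'E'
def rep():
    from plant import monitor; from scipy.spatial.transform import Rotation
    s=monitor.get_state(); X=Rotation.from_quat(s["eef_rot"]).as_matrix(); q=(.5167,.0472,-.2386)
    c,n=np.cos(q[2]),np.sin(q[2]); F=np.array([[c,n,0],[-n,c,0],[0,0,1]])
    print(s["t"],"tilt to left",-(F@X[:,2])[1],"tilt x",-(F@X[:,2])[0],"tcp local",F@(s["tcp_pos"]-[q[0],q[1],0]),"grip local",F@(s["tcp_pos"]-.019*X[:,2]-[q[0],q[1],0]),"foot?",F@(s["tcp_pos"]+.0687*X[:,2]-[q[0],q[1],.02]),"F",F@s["ft_force"],s["moment"],s["finger_force"],s["width"])
E
python3 -c "
from h import *; rep()"
```

```text
9.15 tilt to left 0.14021981944118486 tilt x -0.0003603217780301501 tcp local [-0.0472  0.0088  0.091 ] grip local [-0.0472  0.0115  0.1098] foot? [-0.0472 -0.0008  0.003 ] F [ 0.3294 -3.6297 -1.0724] [-0.0543 -0.2015 -0.0817] 88.90501499176025 0.2648788958982181
```

>>> send_rows:
  moves:
    - [[0.05, 0, 0, 0, 0.0034, -0.0004, 1], [0.1, 0, 0, 0, 0.0069, -0.0007, 1], [0.15, 0, 0, 0, 0.0103, -0.0008, 1], [0.2, 0, 0, 0, 0.0136, -0.0007, 1], [0.25, 0, 0, 0, 0.017, -0.0005, 1], [0.28, 0, 0, 0, 0.019, -0.0003, 1], [0.28, 0, 0, 0, 0.019, -0.0003, 1], [0.28, 0, 0, 0, 0.019, -0.0003, 1]]

```text
t: 9.82
tcp_pos: [0.4688, 0.0496, 0.0946]
eef_rot: [0.99, -0.118, 0.008, -0.07]
ft_force: [0.3, 2.5, 2.1]
width: 0.273
finger_force: 90.8
```

```bash
python3 -c "
from h import *; rep()
from plant import capture
import cv2
d=capture('scene');cv2.imwrite('pics/r.png',cv2.resize(d['img'][130:300,210:400],(671,600),interpolation=3))"
```

```text
9.8167 tilt to left -0.14125018995393307 tilt x -3.7734088140214923e-06 tcp local [-0.0471 -0.009   0.0946] grip local [-0.0471 -0.0117  0.1134] foot? [-0.0471  0.0007  0.0066] F [-0.2756  2.4626  2.1382] [0.5647 0.005  0.05  ] 90.81833481788635 0.27281161722821917
```

View pics/r.png

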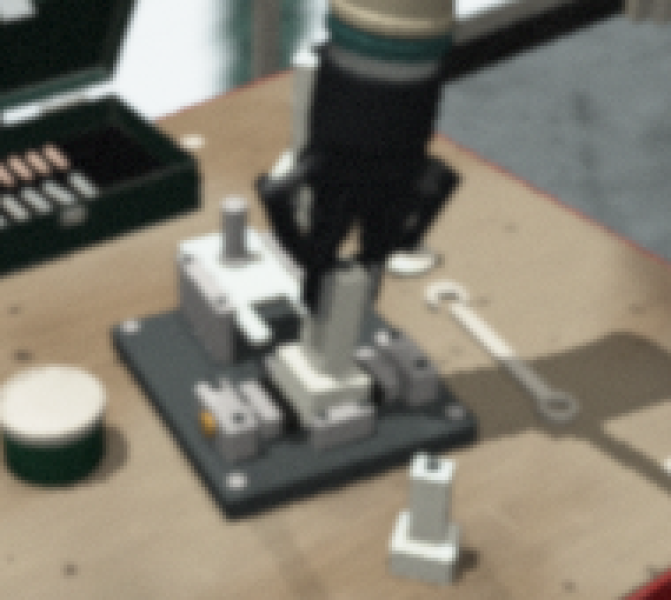

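The block is tilted right with its foot rising and the fixture flat. I'll keep rocking and easing it up.

>>> send_rows:
  moves:
    - [[-0.05, 0, 0, 0, -0.0034, -0.0005, 1], [-0.1, 0, 0, 0, -0.0069, -0.001, 1], [-0.15, 0, 0, 0, -0.0103, -0.0013, 1], [-0.2, 0, 0, 0, -0.0136, -0.0014, 1], [-0.25, 0, 0, 0, -0.017, -0.0014, 1], [-0.28, 0, 0, 0, -0.019, -0.0013, 1], [-0.28, 0, 0, 0, -0.019, -0.0013, 1], [-0.28, 0, 0, 0, -0.019, -0.0013, 1]]

```text
t: 10.53
tcp_pos: [0.4732, 0.0677, 0.0985]
eef_rot: [0.991, -0.116, -0.008, 0.071]
ft_force: [-0.6, -1.3, 5.8]
width: 0.272
finger_force: 91.6
```

>>> send_rows:
  moves:
    - [[0.05, 0, 0, 0, 0.0034, -0.0005, 1], [0.1, 0, 0, 0, 0.0069, -0.001, 1], [0.15, 0, 0, 0, 0.0103, -0.0013, 1], [0.2, 0, 0, 0, 0.0136, -0.0014, 1], [0.25, 0, 0, 0, 0.017, -0.0014, 1], [0.28, 0, 0, 0, 0.019, -0.0013, 1], [0.28, 0, 0, 0, 0.019, -0.0013, 1], [0.28, 0, 0, 0, 0.019, -0.0013, 1]]

```text
t: 11.2
tcp_pos: [0.469, 0.0498, 0.1029]
eef_rot: [0.99, -0.118, 0.009, -0.071]
ft_force: [-1.2, 1.5, 5.7]
width: 0.272
finger_force: 91.7
```

```bash
python3 -c "
from h import *; rep()"
```

```text
11.2 tilt to left -0.14203781503262886 tilt x -0.00044540252834877973 tcp local [-0.047  -0.0088  0.1029] grip local [-0.047  -0.0114  0.1217] foot? [-0.0469  0.001   0.0148] F [-1.5582  1.2001  5.7241] [1.0799 0.0126 0.0224] 91.69872879981995 0.2718731393158023
```

>>> send_rows:
  moves:
    - [[-0.05, 0, 0, 0, -0.0034, -0.0005, 1], [-0.1, 0, 0, 0, -0.0069, -0.001, 1], [-0.15, 0, 0, 0, -0.0103, -0.0013, 1], [-0.2, 0, 0, 0, -0.0136, -0.0014, 1], [-0.25, 0, 0, 0, -0.017, -0.0014, 1], [-0.28, 0, 0, 0, -0.019, -0.0013, 1], [-0.28, 0, 0, 0, -0.019, -0.0013, 1], [-0.28, 0, 0, 0, -0.019, -0.0013, 1]]

```text
t: 11.87
tcp_pos: [0.4732, 0.0659, 0.1064]
eef_rot: [0.991, -0.115, -0.008, 0.072]
ft_force: [0.3, -4.7, 1.9]
width: 0.269
finger_force: 91.2
```

>>> send_rows:
  moves:
    - [[0.05, 0, 0, 0, 0.0034, -0.0005, 1], [0.1, 0, 0, 0, 0.0069, -0.001, 1], [0.14, 0, 0, 0, 0.0096, -0.0015, 1], [0.14, 0, 0, 0, 0.0096, -0.003, 1], [0.14, 0, 0, 0, 0.0096, -0.004, 1], [0.14, 0, 0, 0, 0.0096, -0.005, 1], [0.14, 0, 0, 0, 0.0096, -0.006, 1], [0.14, 0, 0, 0, 0.0096, -0.006, 1]]

```text
t: 12.53
tcp_pos: [0.4711, 0.0596, 0.1132]
eef_rot: [0.993, -0.117, -0.0, 0.0]
ft_force: [0.5, -0.4, -1.9]
width: 0.27
finger_force: 90.9
```

```bash
python3 -c "
from h import *; rep()"
```

```text
12.5333 tilt to left 0.0005888185012628891 tilt x 0.00019294516239765514 tcp local [-0.0473  0.0012  0.1132] grip local [-0.0473  0.0012  0.1322] foot? [-0.0473  0.0012  0.0245] F [ 0.539  -0.2599 -1.8889] [-0.0001  0.0143 -0.002 ] 90.91708660125732 0.27030577032751824
```

>>> send_rows:
  moves:
    - [[0, 0, 0, 0, 0, -0.004, 1], [0, 0, 0, 0, 0, -0.008, 1], [0, 0, 0, 0, 0, -0.012, 1], [0, 0, 0, 0, 0.001, -0.016, 1], [0, 0, 0, 0.001, 0.001, -0.019, 1], [0, 0, 0, 0.002, 0.001, -0.02, 1], [0, 0, 0, 0.002, 0.001, -0.02, 1], [0, 0, 0, 0.002, 0.001, -0.02, 1]]

```text
t: 13.2
tcp_pos: [0.4728, 0.0575, 0.1334]
eef_rot: [0.993, -0.117, 0.0, 0.0]
ft_force: [-0.6, -0.8, -2.3]
width: 0.269
finger_force: 90.9
```

```bash
python3 -c "
from h import *; rep()
from plant import capture
import cv2
d=capture('scene');cv2.imwrite('pics/f.png',cv2.resize(d['img'][130:300,210:400],(671,600),interpolation=3))
q=(.5167,.0472,-.2386)
print([(((proj(d,loc(q,p))-[210,130])*3.53).round(),p) for p in [(.1,.09,.02),(-.1,.09,.02),(-.1,-.09,.02),(.085,0,.105)]])"
```

```text
13.2 tilt to left 5.068602301190177e-05 tilt x -0.0001471819981982746 tcp local [-0.0451 -0.0004  0.1334] grip local [-0.0451 -0.0004  0.1524] foot? [-0.0451 -0.0004  0.0447] F [-0.3935 -0.9286 -2.3128] [-0.0138  0.0418 -0.0372] 90.94444155693054 0.2692246543551995
[(array([109., 323.]), (0.1, 0.09, 0.02)), (array([227., 500.]), (-0.1, 0.09, 0.02)), (array([481., 419.]), (-0.1, -0.09, 0.02)), (array([234., 201.]), (0.085, 0, 0.105))]
```

View pics/f.png

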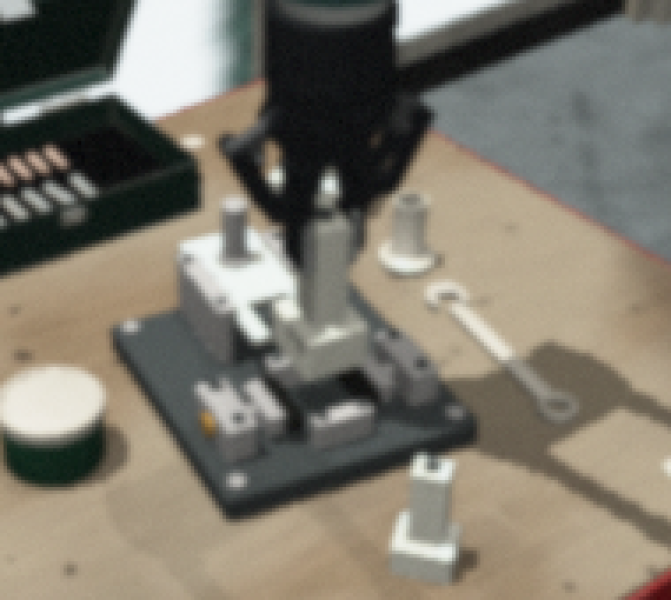

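The block hangs upright over the nest. The fixture corners and the post match their expected places to about 3 mm, and the bystanders are untouched. One projection will check the foot height before I hand in.

```bash
python3 -c "
from h import *
from plant import capture
d=capture('scene')
q=(.5167,.0472,-.2386)
for h in (.025,.035,.045): print(h,[((proj(d,loc(q,p))-[210,130])*3.53).round() for p in [(-.07,.022,.02+h),(-.07,-.022,.02+h)]])"
```

```text
0.025 [array([306., 409.]), array([368., 390.])]
0.035 [array([306., 396.]), array([369., 378.])]
0.045 [array([307., 384.]), array([369., 365.])]
```

```bash
python3 -c "
from plant import close_job
print(close_job())"
```

```text
the job is handed in; nothing more can be done
None
```

I slid the keeper fully back, rocked the block free left and right, and handed the job in with it held upright, its foot about 45 mm above the nest floor; the fixture and bystanders did not move, and the verdict was not shown.

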